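# Hook the sample tray to the loading fence and load it

## Robot

A 7-joint arm with a two-finger parallel gripper is mounted at the origin on a cart in front of the work surface, level with it; the furniture and walls round the work are solid. World frame = base frame: x ahead of the robot, y to its left, z up, the work surface at z = 0. Lengths are in m, angles in degrees, forces in N, time in s.
With the tool pointing down it reaches from about 0.425 to 1.025 m from the base axis. Payload 3.6 kg.
Tool frame: the origin (TCP) lies on the centre line of the jaws, within the pads' length; the fingertips stand 22 mm ahead of it and the grasp point (between the pads) lies 3 mm ahead of it; z points along the fingers, y is the line along which they close (so a half turn about z gives the same grasp; the last joint's range is limited). The gripper opens to 85 mm and grips with 20 to 120 N. Pads are 22 mm wide; open, the fingers measure 114 mm over their backs; the gripper's body (76 mm by 85 mm) begins 54 mm behind the grasp point. The pads swing forward as they close: fully open they stand 13 mm farther back than shut.
Start: joints at [64.315, 33.873, 2.773, 92.16, -1.908, 54.013, -1.931], TCP at [0.252, -0.68, 0.253] pointing down, gripper open.
Joint ranges: [-153.93, 153.93], [-27.13, 128.08], [-72.61, 78.16], [10.71, 143.7], [-87.88, 267.88], [4.46, 118.87], [-176.78, 176.78]. Speed limits (degrees/s): [147.25, 147.25, 180, 180, 180, 180, 180].

## Interface

Orientations are given as a 3x3 rotation matrix whose columns are the frame's x, y, z axes.
In Python, from plant import bot gives the robot as it stands. The module is installed in compiled form; this text tells all that it offers.
- The arm moves only by the tool play_rows, never from a script. Its argument "series" is a list that holds one entry, the list of rows, each a list of 7 numbers: the turn, a rotation vector about the tool's x, y, z in degrees, then the shift along the tool's x, y, z in cm, then the closure, from 0 (fully open) to 1 (shut). In form: [[[ax, ay, az, tx, ty, tz, hand], ...]]. A call has 1 to 20 rows; each row shifts and turns the commanded pose from where the row before left it, along the tool's axes as they then stand; what a row does not reach is not made up. A row lasts 1/8 s, in which the tool goes at most 62.5 mm and 10.7 degrees, less where a joint would pass 70% of its speed; a pose out of reach is approached as far as the arm can. A call with a gripper value outside its range is refused whole. The fingers move at their own pace and stop on an object; "newtons" is the grip in N (left out, the last holds). Time passes only in rows, so rows that do not move let the fingers close. It gives the time, the measured TCP pose, the force, the opening and the grip force at its end, in the units of the state.
- bot.read_state(): the state, without advancing time (a new reading comes with each control period).
- bot.camera(name): name is "scene" or "top" or "wrist"; returns a dict with "pixels" (480x640x3 uint8, blue, green, red), "fovy" (degrees; the focal length in pixels is half the picture's height over the tangent of half this angle, whatever the lens; pixels are square), "cx", "cy" (the principal point, pixels), "world_from_camera" (4x4, takes a point from camera to world coordinates); the wrist camera has in their place "tool_from_camera" (4x4, takes a point from camera to tool coordinates, whose origin is the TCP and whose axes are the flange's). Camera axes: x right, y down, z forward; pixel columns grow to the right and rows downward; lengths in m; the calibration is good to about 2 mm. A picture is of the moment at which its call begins: read the wrist's pose just before it. There is no depth.
- bot.sign_off(): hands the job in; it is judged then, once.
The state is a dict: "t": time; "qpos": joint angles; "qvel": joint speeds; "effort": joint torques, N m; "ee_pos": TCP position; "tcp_rot": TCP orientation; "force": force on the tool from outside, world axes, zero at the start; "moment": the same for the moment, N m; "gripper_width": opening from 0.0 (shut) to 1.0 (fully open); "gripper_force": force on a finger pad.
Only numpy, scipy, OpenCV 4.12 (cv2) and the standard library are available. Lean on these libraries where they do the work, as an engineer would, in place of code of your own. Each camera call takes 0.05 s, during which the arm holds its last target. There are 200 camera calls.

## Task

Reach over the blue tray, hook your fingertips behind its far end wall (the end away from the metal fence) and draw it nearer along the front of the bench until it sits square against both rubber pads of the fence, roughly centred on it, then lean on it there for a moment, firmly enough that it surely bears on the pads (about 10 N) but not hard. Next stand the dropper bottle gently upright on the tray's floor beside the stopper, and leave the tray lying square at the fence. Do not lift the tray, tip the stopper or the bottle, or disturb the timer and the flasks around.

Things in the scene. Friction and masses are not known exactly. Their poses are not given: they have to be found in the camera images.
- tray: loose blue open tray, 170 (x) x 110 (y) x 40 mm high, 0.3 to 0.65 kg; origin under its centre, z up, x to its far end (to the robot's right). Floor 4 mm thick; walls 4 mm thick, outer faces 77 mm (x) and 47 mm (y) from the centre; a lip 34 to 40 mm up sticks out to 85 mm (x) and 55 mm (y). Slides with unknown drag of 1.5 to 5 N. Starts 0.09 to 0.165 m short of the pads, up to 0.13 rad askew
- fence: fixed aluminium rail 140 mm long, 45 mm high, left of the tray, with a stop bar bearing two rubber pads (26 mm wide, 16 to 40 mm up, y = -34, +34 mm, hard). Screws set the pad faces somewhere from x = 0 to +18 mm; the setting is not reported: feel for it. Origin on the bench, midway; x points squarely to the tray, z up. Seated, the tray is parallel, its origin 85 mm beyond the pad faces
- stopper: red rubber stopper, a cone 36 mm wide at most, 30 mm high, standing in the tray (in the half next to the fence, 38 to 46 mm from the tray's middle; the other half is free); origin at the centre of its underside
- bottle: dropper bottle, amber body 42 mm diameter with a black rubber dropper cap, 110 mm high, standing on the bench, either left of the fence or farther back than the tray; origin at the centre of its underside. Its body is straight sided from 0 to about 55 mm up, mass 0.11 kg
- timer: small white kitchen-type timer, 48 x 64 x 59 mm, standing on the bench at the other of these two places; bystander, origin under its centre
- flask_a: conical flask with pale screw cap, 84 mm diameter, 146 mm high, at the back of the bench; bystander, origin under its centre
- flask_b: conical flask with black screw cap, 84 mm diameter, 146 mm high, to the right beyond the tray's far end; bystander, origin under its centre

How it is judged:
By the outcome, as a careful person would: the job done as asked, in the order asked, and still so for the second after the job is handed in, with the robot touching nothing.
It also fails if it takes over 67 s, if anything falls off the work surface, if the arm or the gripper's body presses on something with over 40 N, if the wrist force passes 120 N, or if a joint passes its speed limit or range.

## Working session

There is one attempt and no reset: what is moved stays moved. The work goes in short steps, Python scripts to look and compute and a tool call to move; the robot and the scene stay as the last step left them, time stands still between calls to the robot, and variables do not carry over. Pictures are saved under pics/ and viewed, at most 11 in all, crops included, and the job is handed in when it is done.

Besides the shell and the picture viewer there is one more tool, called after "Call:" by a JSON object that holds its "fn" and its "kwargs", one argument or row to a line. play_rows: Moves the arm, as the interface text tells. Its arguments: {"type":"object","properties":{"series":{"type":"array"},"newtons":{"type":"number"}},"required":["series"]}

```bash
mkdir -p pics; python3 - <<'E'
from plant import bot
import cv2,numpy as np
s=bot.read_state()
print(s['t'],s['ee_pos'],np.round(s['tcp_rot'],3),s['gripper_width'])
for n in('scene','top'):
    c=bot.camera(n); cv2.imwrite(f'pics/{n}0.png',c['pixels'])
    print(n,c['fovy'],c['cx'],c['cy'],np.round(c['world_from_camera'],3))
c=bot.camera('wrist');print(c['fovy'],np.round(c['tool_from_camera'],3))
E
```

```text
0.0 [ 0.25160795 -0.67910843  0.25212788] [[ 0.938  0.348 -0.001]
 [ 0.348 -0.938  0.002]
 [-0.    -0.002 -1.   ]] 0.9981691079266276
scene 49.61587575241787 331.08846267955744 242.1857311343904 [[-0.893 -0.262  0.366  0.131]
 [-0.449  0.484 -0.751  0.739]
 [ 0.02  -0.835 -0.55   0.731]
 [ 0.     0.     0.     1.   ]]
top 56.48214787938967 321.4797611954981 247.00263435130344 [[-0.019 -0.995  0.093  0.489]
 [-1.     0.019 -0.006 -0.176]
 [ 0.005 -0.093 -0.996  0.984]
 [ 0.     0.     0.     1.   ]]
59.55704962379887 [[ 0.001 -0.958 -0.286  0.072]
 [ 1.     0.001 -0.     0.   ]
 [ 0.001 -0.286  0.958 -0.121]
 [ 0.     0.     0.     1.   ]]
```

View pics/top0.png

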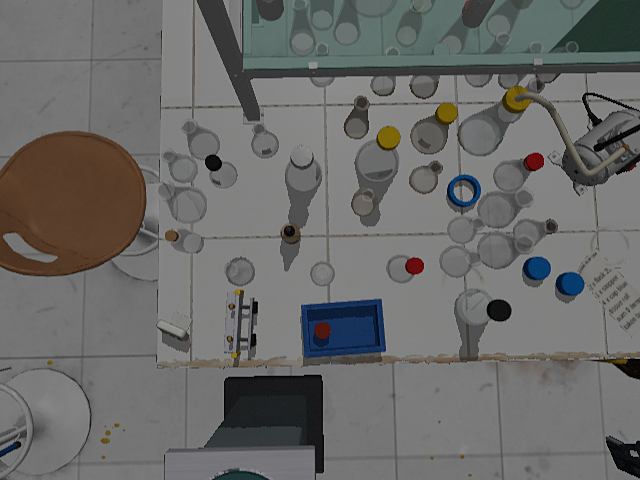

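View pics/scene0.png

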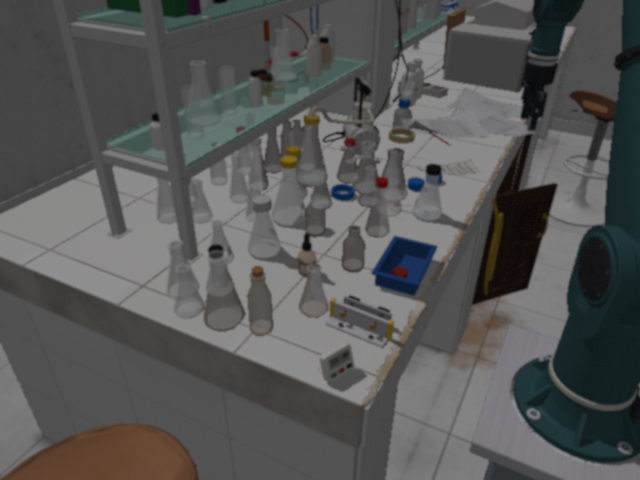

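The top view shows the blue tray at px (302–385, 299–357), the red stopper at (322,330), the fence at (228–257, 290–360) and the bottle, with its black cap, at about (290,232). The timer is at (173,328) and flask_b at (475,310). Small clear flasks stand at (322,272), (240,270) and (405,267).

```bash
cat > h.py <<'E'
from plant import bot
import cv2,numpy as np
def cam(n):
    s=bot.read_state(); c=bot.camera(n)
    if n=='wrist':
        T=np.eye(4);T[:3,:3]=s['tcp_rot'];T[:3,3]=s['ee_pos'];c['T']=T@c['tool_from_camera']
    else: c['T']=np.array(c['world_from_camera'])
    c['f']=240/np.tan(np.radians(c['fovy']/2)); return c
def ray(c,uv):
    uv=np.atleast_2d(uv).astype(float)
    d=np.c_[(uv[:,0]-c['cx'])/c['f'],(uv[:,1]-c['cy'])/c['f'],np.ones(len(uv))]@c['T'][:3,:3].T
    return c['T'][:3,3],d
def onz(c,uv,z):
    o,d=ray(c,uv); return o+d*((z-o[2])/d[:,2])[:,None]
def proj(c,p):
    q=(np.atleast_2d(p)-c['T'][:3,3])@c['T'][:3,:3]
    return np.c_[c['cx']+c['f']*q[:,0]/q[:,2],c['cy']+c['f']*q[:,1]/q[:,2]]
def blob(m,near=None):
    cs=[k for k in cv2.findContours(m.astype(np.uint8),0,2)[0] if len(k)>4]
    if near is None: return max(cs,key=cv2.contourArea)
    return max(cs,key=lambda k:cv2.contourArea(k)/(1+np.linalg.norm(k.mean((0,1))-near)**2/400))
def hsv(c): return cv2.cvtColor(c['pixels'],cv2.COLOR_BGR2HSV)
def tray(c,near=None):
    H=hsv(c); m=(H[...,0]>100)&(H[...,0]<130)&(H[...,1]>120)&(H[...,2]>30)
    return blob(m,near)
E
python3 - <<'E'
from h import *
c=cam('top')
k=tray(c,(343,328)); P=onz(c,k[:,0],.04)[:,:2].astype(np.float32)
r=cv2.minAreaRect(P);print('tray',r,cv2.boxPoints(r))
H=hsv(c);m=((H[...,0]<8)|(H[...,0]>172))&(H[...,1]>120)
k=blob(m,(322,330));u=cv2.minEnclosingCircle(k);print('stopper',u,onz(c,u[0],.03))
for n,uv,z in(('fence yellow',(239,292),.0),('fy2',(236,354),.0),('fence clips',(254,307),.04),('pad2',(254,341),.04),('bottle',(290,231),.1),('bottle body',(290,236),.05),('timer',(173,328),.03),('fl322',(322,273),0),('fl240',(240,271),0),('fl405',(403,268),0),('edge',(320,358),0),('flb',(470,310),0)):print(n,onz(c,uv,z)[0].round(3))
a=c['pixels'][190:380,140:440];cv2.imwrite('pics/crop1.png',cv2.resize(a,(780,494),interpolation=cv2.INTER_CUBIC)*1)
E
```

```text
tray ((0.406696617603302, -0.2240629643201828), (0.10773683339357376, 0.16870173811912537), 3.263578414916992) [[ 0.3481135  -0.14291559]
 [ 0.3577176  -0.31134373]
 [ 0.46527973 -0.30521035]
 [ 0.45567563 -0.1367822 ]]
stopper ((322.0, 330.0), 8.24631118774414) [[ 0.40222312 -0.18027624  0.03      ]]
fence yellow [ 0.485 -0.     0.   ]
fy2 [0.352 0.006 0.   ]
fence clips [ 0.453 -0.039  0.04 ]
pad2 [ 0.383 -0.038  0.04 ]
bottle [ 0.605 -0.12   0.1  ]
bottle body [ 0.6   -0.117  0.05 ]
timer [0.413 0.133 0.03 ]
fl322 [ 0.523 -0.183  0.   ]
fl240 [ 0.531 -0.003  0.   ]
fl405 [ 0.531 -0.361  0.   ]
edge [ 0.34  -0.175  0.   ]
flb [ 0.436 -0.505  0.   ]
```

View pics/crop1.png

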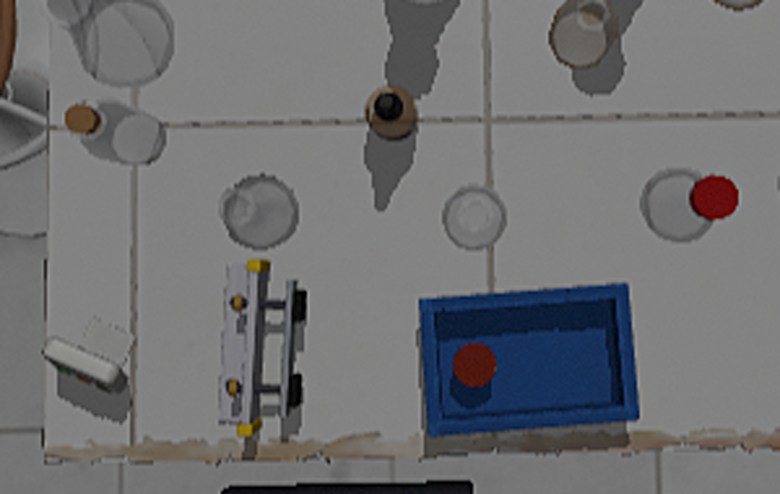

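The crop shows the fence pads' right edges at full-picture px (257.7,307) and (255.4,340), so the fence is turned about −3.6°. The tray is turned about +3.3°. The bottle stands alone at about (0.60,−0.12). I'll go behind the tray's far end now and keep above flask_b.

Call:
{"fn": "play_rows", "kwargs": {
  "series": [
    [[0,0,0,2.65,-2.53,0,0.3],[0,0,0,2.65,-2.53,0,0.3],[0,0,0,2.65,-2.53,0,0.3],[0,0,0,2.65,-2.53,0,0.3],[0,0,0,2.65,-2.53,0,0.3],[0,0,0,2.65,-2.53,0,0.3],[0,0,0,2.65,-2.53,0,0.3],[0,0,0,2.65,-2.53,0,0.3],[0,0,0,2.65,-2.53,0,0.3],[0,0,0,2.65,-2.53,0,0.3],[0,0,-9.1,0,0,0.4,0.3],[0,0,-9.1,0,0,0.4,0.3],[0,0,-9.1,0,0,0.4,0.3],[0,0,-9.1,0,0,0.4,0.3],[0,0,-9.1,0,0,0.4,0.3],[0,0,-9.1,0,0,0.4,0.3],[0,0,-9.1,0,0,0.4,0.3],[0,0,-9.1,0,0,0.4,0.3],[0,0,0,0,0,0,0.3],[0,0,0,0,0,0,0.3]]
  ],
  "newtons": 30
}}

```text
t: 2.7
ee_pos: [0.4124, -0.3507, 0.2214]
tcp_rot: [[-0.052, 0.999, 0.0], [0.999, 0.052, -0.0], [-0.0, 0.0, -1.0]]
force: [-0.6, 0.5, 0.1]
gripper_width: 0.697
gripper_force: 0.0
```

```bash
python3 - <<'E'
from h import *
s=bot.read_state();print(s['t'],s['ee_pos'],np.round(s['tcp_rot'],3),s['gripper_width'],s['force'])
c=cam('wrist');cv2.imwrite('pics/w1.png',c['pixels'])
k=tray(c);P=onz(c,k[:,0],.04)[:,:2].astype(np.float32)
r=cv2.minAreaRect(P);print('tray',r,cv2.boxPoints(r))
c=cam('top')
# pad faces and rail
print(onz(c,[(257.7,307.3),(255.4,340.4)],.04),onz(c,[(239,292),(236,355)],.045))
E
```

```text
2.7 [ 0.41242878 -0.35066147  0.2213791 ] [[-0.052  0.999  0.   ]
 [ 0.999  0.052 -0.   ]
 [-0.     0.    -1.   ]] 0.697277812812365 [-0.61600103  0.486234    0.10942987]
tray ((0.4079992175102234, -0.259917676448822), (0.10860612243413925, 0.09864676743745804), 3.279397964477539) [[ 0.35096353 -0.21378148]
 [ 0.3566066  -0.3122667 ]
 [ 0.4650349  -0.30605388]
 [ 0.45939183 -0.20756865]]
[[ 0.45266915 -0.04653722  0.04      ]
 [ 0.38448905 -0.04136102  0.04      ]] [[ 0.48531354 -0.00838242  0.045     ]
 [ 0.35616952 -0.00195322  0.045     ]]
```

View pics/w1.png

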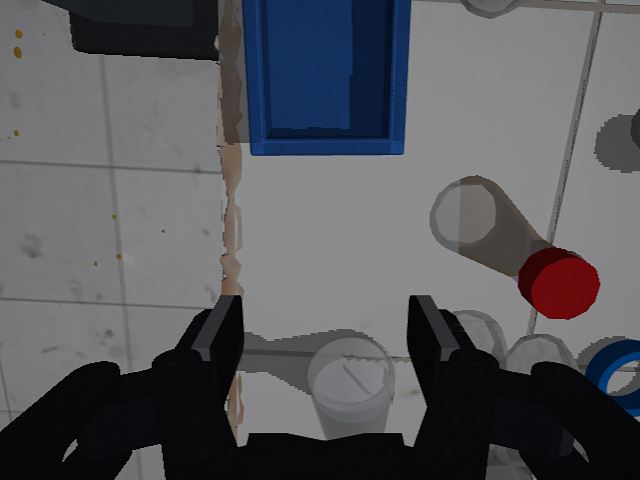

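The wrist view shows the tray's far end edge at px row ~155 (cols 250–405), parallel to the tool. flask_b's base, at about (350,350), is well clear. Tray centre is (0.4075,−0.2245); both views agree. Next I lower the fingers behind it.

Call:
{"fn": "play_rows", "kwargs": {
  "series": [
    [[0,0,0,0,0,3.5,0.3],[0,0,0,0,0,3.5,0.3],[0,0,0,0,0,3.5,0.3],[0,0,0,0,0,3.5,0.3],[0,0,0,0,0,2.2,0.3],[0,0,0,0,0,1.4,0.3],[0,0,0,0,0,0.8,0.3],[0,0,0,0,0,0,0.3],[0,0,0,1.2,-0.2,0,0.3],[0,0,0,0.8,0,0,0.3],[0,0,0,0,0,0,0.3]]
  ]
}}

```text
t: 4.18
ee_pos: [0.4094, -0.3293, 0.0377]
tcp_rot: [[-0.056, 0.998, 0.0], [0.998, 0.056, 0.0], [0.0, 0.0, -1.0]]
force: [0.1, -0.0, -0.2]
gripper_width: 0.7
gripper_force: 0.0
```

Call:
{"fn": "play_rows", "kwargs": {
  "series": [
    [[0,0,0,0.5,0,0,0.3],[0,0,0,0.5,0,0,0.3],[0,0,0.6,0.7,0,0,0.3],[0,0,0.6,0.7,0,0,0.3],[0,0,0.6,0.7,0,0,0.3],[0,0,0.6,0.7,0,0,0.3],[0,0,0.6,0.7,0,0,0.3],[0,0,0.6,0.7,0,0,0.3],[0,0,0.6,0.7,0,0,0.3],[0,0,0.6,0.7,0,0,0.3],[0,0,0.6,0.7,0,0,0.3],[0,0,0.6,0.6,0,0,0.3],[0,0,0.6,0.4,0,0,0.3],[0,0,0,0,0,0,0.3]]
  ]
}}

```text
t: 5.92
ee_pos: [0.4083, -0.2467, 0.0372]
tcp_rot: [[0.06, 0.998, -0.001], [0.998, -0.06, 0.001], [0.001, -0.001, -1.0]]
force: [-0.3, -1.0, 0.4]
gripper_width: 0.697
gripper_force: 0.4
```

```bash
cat > pose.py <<'E'
from h import *
import sys
s=bot.read_state();print(s['t'],s['ee_pos'].round(4) if hasattr(s['ee_pos'],'round') else s['ee_pos'],'F',np.round(s['force'],2),'M',np.round(s['moment'],2))
c=cam('top');cv2.imwrite('pics/'+sys.argv[1]+'.png',cv2.resize(c['pixels'][190:380,190:440],(750,570),interpolation=cv2.INTER_CUBIC))
k=tray(c,(300,328));P=onz(c,k[:,0],.04)[:,:2].astype(np.float32)
r=cv2.minAreaRect(P);print('tray',r,cv2.boxPoints(r).round(4).tolist())
E
python3 pose.py t2
```

```text
5.925 [ 0.4083 -0.2467  0.0372] F [-0.3  -0.99  0.4 ] M [-0.16  0.03 -0.02]
tray ((0.4173770248889923, -0.1508059948682785), (0.16883674263954163, 0.10779910534620285), 86.59329986572266) [[0.358599990606308, -0.23190000653266907], [0.46619999408721924, -0.23829999566078186], [0.47620001435279846, -0.06970000267028809], [0.3686000108718872, -0.0632999986410141]]
```

View pics/t2.png

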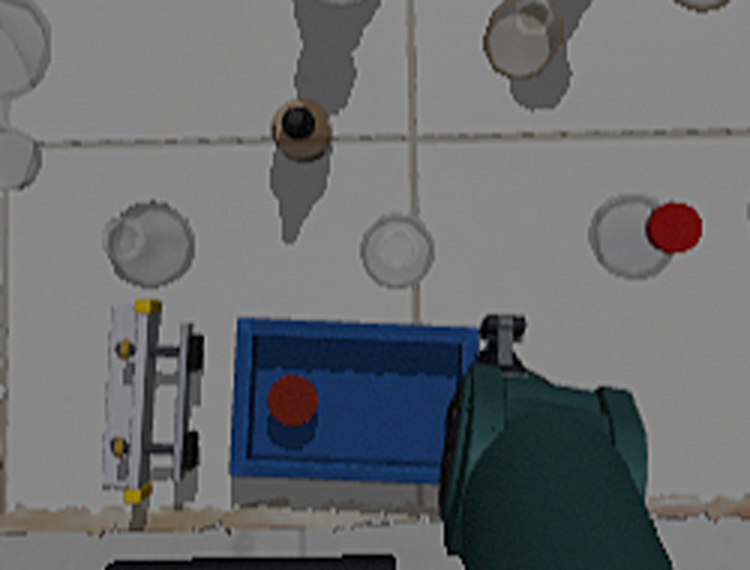

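The tray is now parallel to the fence (left edge at col ~235 of the crop), about 22 mm short of the pads (cols ~200) and about 5 mm off centre. The stopper still stands. I'll draw on slowly and feel for contact.

Call:
{"fn": "play_rows", "kwargs": {
  "series": [
    [[0,0,0,0.5,0,0,0.3],[0,0,0,0.5,0,0,0.3],[0,0,0,0.4,0,0,0.3],[0,0,0,0.2,0,0,0.3],[0,0,0,0.1,0,0,0.3],[0,0,0,0.1,0,0,0.3]]
  ]
}}

```text
t: 6.72
ee_pos: [0.4095, -0.2298, 0.0373]
tcp_rot: [[0.061, 0.998, -0.0], [0.998, -0.061, -0.0], [-0.0, -0.0, -1.0]]
force: [0.2, -2.7, -1.6]
gripper_width: 0.699
gripper_force: 1.0
```

Call:
{"fn": "play_rows", "kwargs": {
  "series": [
    [[0,0,0,0.1,0,0,0.3],[0,0,0,0.1,0,0,0.3]]
  ]
}}

```text
t: 6.98
ee_pos: [0.4096, -0.2278, 0.0373]
tcp_rot: [[0.061, 0.998, -0.0], [0.998, -0.061, -0.0], [-0.0, -0.0, -1.0]]
force: [-0.1, -2.0, -1.6]
gripper_width: 0.7
gripper_force: 1.0
```

Call:
{"fn": "play_rows", "kwargs": {
  "series": [
    [[0,0,0,0.1,0,0,0.3],[0,0,0,0.1,0,0,0.3]]
  ]
}}

```text
t: 7.22
ee_pos: [0.4098, -0.2257, 0.0373]
tcp_rot: [[0.061, 0.998, 0.0], [0.998, -0.061, -0.0], [-0.0, 0.0, -1.0]]
force: [-0.1, -2.5, -1.1]
gripper_width: 0.699
gripper_force: 1.0
```

Drag is about 2.5 N, with no contact yet.

Call:
{"fn": "play_rows", "kwargs": {
  "series": [
    [[0,0,0,0.1,0,0,0.3],[0,0,0,0.05,0,0,0.3]]
  ]
}}

```text
t: 7.48
ee_pos: [0.4099, -0.2243, 0.0373]
tcp_rot: [[0.061, 0.998, 0.0], [0.998, -0.061, -0.0], [-0.0, 0.0, -1.0]]
force: [-0.0, -2.4, -0.7]
gripper_width: 0.704
gripper_force: 1.0
```

Call:
{"fn": "play_rows", "kwargs": {
  "series": [
    [[0,0,0,0.1,0,0,0.3],[0,0,0,0.05,0,0,0.3]]
  ]
}}

```text
t: 7.72
ee_pos: [0.41, -0.2227, 0.0373]
tcp_rot: [[0.061, 0.998, 0.0], [0.998, -0.061, -0.0], [-0.0, 0.0, -1.0]]
force: [0.3, -2.3, -0.9]
gripper_width: 0.7
gripper_force: 1.1
```

Call:
{"fn": "play_rows", "kwargs": {
  "series": [
    [[0,0,0,0.1,0,0,0.3],[0,0,0,0.05,0,0,0.3]]
  ]
}}

```text
t: 7.98
ee_pos: [0.4101, -0.2215, 0.0373]
tcp_rot: [[0.061, 0.998, 0.0], [0.998, -0.061, -0.0], [-0.0, 0.0, -1.0]]
force: [0.7, -4.3, -2.4]
gripper_width: 0.698
gripper_force: 1.7
```

Call:
{"fn": "play_rows", "kwargs": {
  "series": [
    [[0,0,0,0.1,0,0,0.3],[0,0,0,0.05,0,0,0.3]]
  ]
}}

```text
t: 8.22
ee_pos: [0.4103, -0.2213, 0.0374]
tcp_rot: [[0.061, 0.998, 0.001], [0.998, -0.061, -0.002], [-0.002, 0.001, -1.0]]
force: [-0.1, -6.4, -2.1]
gripper_width: 0.701
gripper_force: 3.5
```

```bash
python3 pose.py t3
```

```text
8.225 [ 0.4103 -0.2213  0.0374] F [-0.14 -6.37 -2.08] M [-1.41  0.13  0.22]
tray ((0.41923269629478455, -0.1256345808506012), (0.16939422488212585, 0.10782479494810104), 86.7527847290039) [[0.36059999465942383, -0.2071000039577484], [0.4683000147342682, -0.21320000290870667], [0.4778999984264374, -0.04410000145435333], [0.3702000081539154, -0.03799999877810478]]
```

Call:
{"fn": "play_rows", "kwargs": {
  "series": [
    [[0,0,0,0.1,0,0,0.3],[0,0,0,0.05,0,0,0.3],[0,0,0,0,0,0,0.3]]
  ]
}}

```text
t: 8.65
ee_pos: [0.4103, -0.2213, 0.0375]
tcp_rot: [[0.062, 0.998, 0.001], [0.998, -0.062, -0.003], [-0.003, 0.001, -1.0]]
force: [-0.5, -9.3, -3.0]
gripper_width: 0.695
gripper_force: 4.7
```

Call:
{"fn": "play_rows", "kwargs": {
  "series": [
    [[0,0,0,0.1,0,0,0.3],[0,0,0,0.05,0,0,0.3],[0,0,0,0,0,0,0.3]]
  ]
}}

```text
t: 9.02
ee_pos: [0.4103, -0.2212, 0.0376]
tcp_rot: [[0.063, 0.998, 0.001], [0.998, -0.063, -0.005], [-0.005, 0.001, -1.0]]
force: [-1.3, -12.4, -3.1]
gripper_width: 0.701
gripper_force: 6.2
```

Call:
{"fn": "play_rows", "kwargs": {
  "series": [
    [[0,0,0,0,0,0,0.3],[0,0,0,0,0,0,0.3],[0,0,0,0,0,0,0.3],[0,0,0,0,0,0,0.3],[0,0,0,0,0,0,0.3]]
  ]
}}

```text
t: 9.65
ee_pos: [0.4103, -0.2212, 0.0376]
tcp_rot: [[0.063, 0.998, 0.001], [0.998, -0.063, -0.005], [-0.005, 0.001, -1.0]]
force: [-2.3, -12.6, -2.9]
gripper_width: 0.705
gripper_force: 6.2
```

```bash
python3 pose.py t4
```

```text
9.65 [ 0.4103 -0.2212  0.0376] F [ -2.25 -12.56  -2.87] M [-2.5   0.27  0.42]
tray ((0.41923269629478455, -0.1256345808506012), (0.16939422488212585, 0.10782479494810104), 86.7527847290039) [[0.36059999465942383, -0.2071000039577484], [0.4683000147342682, -0.21320000290870667], [0.4778999984264374, -0.04410000145435333], [0.3702000081539154, -0.03799999877810478]]
```

View pics/t4.png

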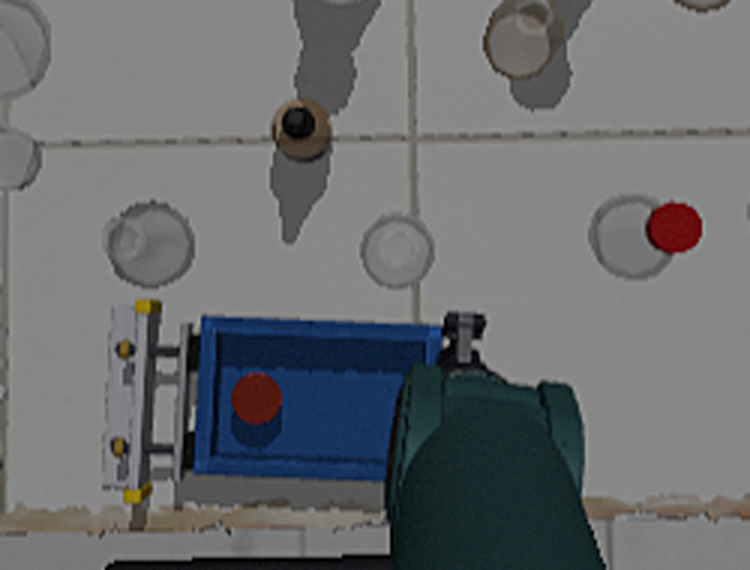

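Top view: the tray's left lip at cols ~195–205 of the crop meets both pads. Mz, however, shows the load on the robot-side finger only, so I turn the tool slightly to share the load between both pads.

Call:
{"fn": "play_rows", "kwargs": {
  "series": [
    [[0,0,-0.5,0,0,0,0.3],[0,0,-0.5,0,0,0,0.3],[0,0,0,0,0,0,0.3],[0,0,0,0,0,0,0.3]]
  ]
}}

```text
t: 10.2
ee_pos: [0.4108, -0.2213, 0.0376]
tcp_rot: [[0.051, 0.999, 0.002], [0.999, -0.051, -0.005], [-0.005, 0.002, -1.0]]
force: [-0.2, -11.5, -2.1]
gripper_width: 0.702
gripper_force: 5.8
```

```bash
cat > st.py <<'E'
from plant import bot
import numpy as np
s=bot.read_state()
for k in('t','ee_pos','tcp_rot','force','moment','gripper_width','qpos'):print(k,np.round(s[k],4).tolist())
E
python3 st.py
```

```text
t 10.2
ee_pos [0.4108, -0.2213, 0.0376]
tcp_rot [[0.051, 0.9987, 0.0017], [0.9987, -0.051, -0.0048], [-0.0047, 0.002, -1.0]]
force [-0.2298, -11.4992, -2.0541]
moment [-2.3804, 0.1842, -0.3991]
gripper_width 0.7019
qpos [25.1756, 38.4374, -3.4419, 132.103, 14.2659, 9.6042, 5.4904]
```

Call:
{"fn": "play_rows", "kwargs": {
  "series": [
    [[0,0,0.4,0.03,0,0,0.3],[0,0,0,0,0,0,0.3],[0,0,0,0,0,0,0.3],[0,0,0,0,0,0,0.3],[0,0,0,0,0,0,0.3]]
  ]
}}

```text
t: 10.82
ee_pos: [0.4106, -0.2212, 0.0376]
tcp_rot: [[0.056, 0.998, 0.001], [0.998, -0.056, -0.005], [-0.005, 0.002, -1.0]]
force: [-0.0, -12.5, -1.8]
gripper_width: 0.698
gripper_force: 6.2
```

```bash
python3 st.py
```

```text
t 10.825
ee_pos [0.4106, -0.2212, 0.0376]
tcp_rot [[0.0565, 0.9984, 0.0014], [0.9984, -0.0565, -0.0051], [-0.005, 0.0017, -1.0]]
force [-0.0015, -12.4677, -1.8199]
moment [-2.5094, 0.2485, -0.1284]
gripper_width 0.6975
qpos [25.0979, 38.4344, -3.3622, 132.1248, 14.1193, 9.588, 5.3025]
```

Both pads now bear, with about 12.5 N of pull against 2.4 N of drag and the load shared. I back off, rise and go above the bottle.

Call:
{"fn": "play_rows", "kwargs": {
  "series": [
    [[0,0,0,-0.4,0,0,0.3],[0,0,0,-0.8,0,0,0.3],[0,0,0,-1.0,0,0,0.3],[0,0,0,-0.4,0,-1.5,0.3],[0,0,0,0,0,-3.5,0.3],[0,0,0,0,0,-4,0.3],[0,0,0,0,0,-4,0.3],[0,0,0,0,0,-4,0.3],[0,0,0,0,0,-3.5,0.3],[0,0,0,0,0,-1.5,0.3],[0,0,0,2.3,3.1,0,0.3],[0,0,0,2.3,3.1,0,0.3],[0,0,0,2.3,3.1,0,0.3],[0,0,0,2.3,3.1,0,0.3],[0,0,0,2.3,3.1,0,0.3],[0,0,0,2.3,3.0,0,0.3],[0,0,0,0,0,0,0.3],[0,0,0,0,0,0,0.3]]
  ]
}}

```text
t: 13.08
ee_pos: [0.5994, -0.1144, 0.256]
tcp_rot: [[0.05, 0.999, -0.003], [0.999, -0.05, -0.0], [-0.0, -0.003, -1.0]]
force: [0.1, -1.0, 0.1]
gripper_width: 0.7
gripper_force: 0.0
```

```bash
python3 st.py; python3 - <<'E'
from h import *
c=cam('wrist');cv2.imwrite('pics/w2.png',c['pixels'])
for z in(.05,.11):print(z,proj(c,[.602,-.118,z]),onz(c,[(320,240)],z))
E
```

```text
t 13.075
ee_pos [0.5994, -0.1144, 0.256]
tcp_rot [[0.0501, 0.9987, -0.0033], [0.9987, -0.0501, -0.0002], [-0.0004, -0.0033, -1.0]]
force [0.1016, -1.0115, 0.058]
moment [-0.0428, 0.0232, -0.0249]
gripper_width 0.6995
qpos [18.1937, 26.1929, -16.0707, 106.7098, 9.4123, 48.5684, -5.4547]
0.05 [[329.96688656 208.62316078]] [[ 0.59267517 -0.14379701  0.05      ]]
0.11 [[330.63285054 229.23345469]] [[ 0.59459198 -0.12510097  0.11      ]]
```

View pics/w2.png

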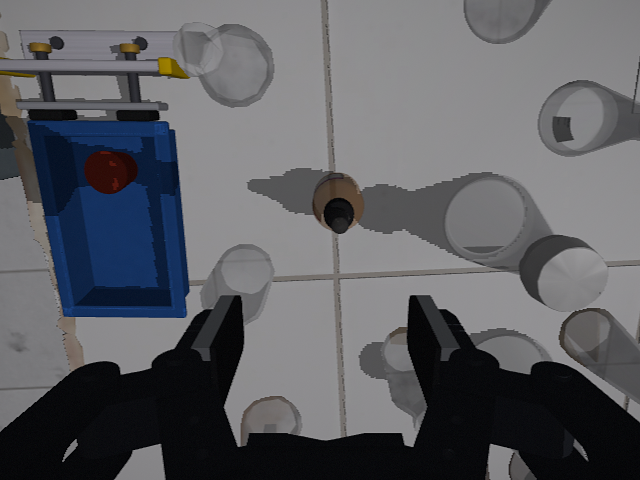

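The wrist view shows the bottle body at px (338,201) and its cap at (340,218). The nearest flasks, at (248,270) and (485,215), are clear of the fingers' line. The tray is lying at the pads with the stopper upright.

```bash
python3 - <<'E'
from h import *
c=cam('wrist');H=hsv(c);R=np.zeros(H.shape[:2],bool);R[150:260,290:390]=1
m=R&(H[...,0]>5)&(H[...,0]<22)&(H[...,1]>60)&(H[...,2]>50)
k=blob(m);h=cv2.convexHull(k);r=cv2.boundingRect(h);print('amber',r)
m2=R&(H[...,2]<45);k2=blob(m2);r2=cv2.boundingRect(k2);print('cap',r2)
(x,y,w,hh)=r
print('near-edge base row top',onz(c,[(x+w/2,y)],0.0),'shoulder left/right',onz(c,[(x,y+hh/2),(x+w,y+hh/2)],.05))
print('cap tip',onz(c,[(r2[0]+r2[2]/2,r2[1]+r2[3]-4)],.11))
print(onz(c,[(485,215)],0),onz(c,[(565,272)],.146),onz(c,[(240,95)],0))
P=onz(c,tray(c,(110,220))[:,0],.04)[:,:2].astype(np.float32);r=cv2.minAreaRect(P);print(r)
E
```

```text
amber (313, 176, 51, 52)
cap (324, 197, 30, 36)
near-edge base row top [[ 0.61068067 -0.10068675  0.        ]] shoulder left/right [[ 0.58855561 -0.11264835  0.05      ]
 [ 0.62901294 -0.11466293  0.05      ]]
cap tip [[ 0.60728022 -0.11881291  0.11      ]]
[[ 0.744233   -0.14348239  0.        ]] [[ 0.73839735 -0.14138616  0.146     ]] [[ 0.52962146 -0.02730587  0.        ]]
((0.4218165874481201, -0.12584561109542847), (0.16905367374420166, 0.11390184611082077), 86.66779327392578)
```

Call:
{"fn": "play_rows", "kwargs": {
  "series": [
    [[0,0,0,-0.6,0.9,0,0.3],[0,0,0,0,0,3,0.3],[0,0,0,0,0,3.5,0.3],[0,0,0,0,0,3.5,0.3],[0,0,0,0,0,3.5,0.3],[0,0,0,0,0,2.5,0.3],[0,0,0,0,0,1.5,0.3],[0,0,0,0,0,0.8,0.3],[0,0,0,0,0,0,0.3],[0,0,0,0,0,0,0.3]]
  ]
}}

```text
t: 14.42
ee_pos: [0.6102, -0.1205, 0.0752]
tcp_rot: [[0.05, 0.999, 0.002], [0.999, -0.05, -0.0], [-0.0, 0.002, -1.0]]
force: [0.5, -0.5, -0.0]
gripper_width: 0.698
gripper_force: 0.0
```

```bash
python3 - <<'E'
from h import *
c=cam('wrist');cv2.imwrite('pics/w3.png',c['pixels'])
E
```

```text
(no output)
```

View pics/w3.png

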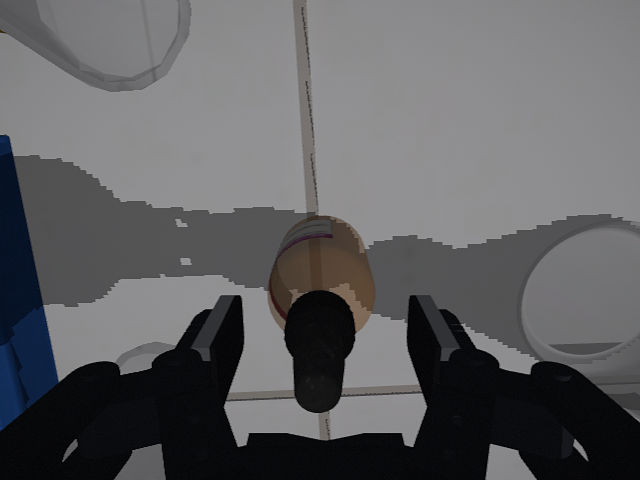

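The bottle is centred between the fingers (cap at col ~320, fingers at 240 and 410). I lower carefully while watching Fz.

Call:
{"fn": "play_rows", "kwargs": {
  "series": [
    [[0,0,0,0,0,0.4,0.3],[0,0,0,0,0,0.3,0.3],[0,0,0,0,0,0.2,0.3],[0,0,0,0,0,0,0.3]]
  ]
}}

```text
t: 14.98
ee_pos: [0.6092, -0.1203, 0.065]
tcp_rot: [[0.05, 0.999, -0.001], [0.999, -0.05, 0.0], [0.0, -0.001, -1.0]]
force: [-1.1, -0.3, 0.1]
gripper_width: 0.696
gripper_force: 0.0
```

Call:
{"fn": "play_rows", "kwargs": {
  "series": [
    [[0,0,0,0,0,0.2,0.3],[0,0,0,0,0,0.1,0.3],[0,0,0,0,0,0,0.3]]
  ]
}}

```text
t: 15.35
ee_pos: [0.6093, -0.1203, 0.0622]
tcp_rot: [[0.05, 0.999, -0.0], [0.999, -0.05, 0.0], [0.0, -0.0, -1.0]]
force: [0.4, -0.1, -0.3]
gripper_width: 0.701
gripper_force: 0.0
```

Call:
{"fn": "play_rows", "kwargs": {
  "series": [
    [[0,0,0,0,0,0.2,0.3],[0,0,0,0,0,0,0.4],[0,0,0,0,0,0,0.45],[0,0,0,0,0,0,0.5],[0,0,0,0,0,0,0.55],[0,0,0,0,0,0,0.65],[0,0,0,0,0,0,0.8],[0,0,0,0,0,0,0.8]]
  ],
  "newtons": 25
}}

```text
t: 16.35
ee_pos: [0.6092, -0.1203, 0.0605]
tcp_rot: [[0.05, 0.999, -0.0], [0.999, -0.05, -0.0], [-0.0, -0.0, -1.0]]
force: [-2.5, -0.1, 4.9]
gripper_width: 0.47
gripper_force: 25.3
```

Call:
{"fn": "play_rows", "kwargs": {
  "series": [
    [[0,0,0,0,0,-0.3,0.8],[0,0,0,0,0,-0.7,0.8],[0,0,0,0,0,-1,0.8],[0,0,0,0,0,-1,0.8],[0,0,0,0,0,0,0.8],[0,0,0,0,0,0,0.8]]
  ]
}}

```text
t: 17.1
ee_pos: [0.6093, -0.1204, 0.0904]
tcp_rot: [[0.05, 0.999, 0.0], [0.999, -0.05, -0.0], [-0.0, 0.0, -1.0]]
force: [0.3, -0.6, -1.4]
gripper_width: 0.468
gripper_force: 25.4
```

```bash
python3 - <<'E'
from h import *
c=cam('wrist');d=cam('scene')
x=proj(d,[.609,-.12,.08])[0].astype(int);print(x)
a=d['pixels'][x[1]-60:x[1]+75,x[0]-60:x[0]+75]
cv2.imwrite('pics/g.png',np.hstack([cv2.resize(c['pixels'],(448,336))[:,50:398],cv2.resize(a,(336,336),interpolation=cv2.INTER_CUBIC)]))
E
```

```text
[307 243]
```

View pics/g.png

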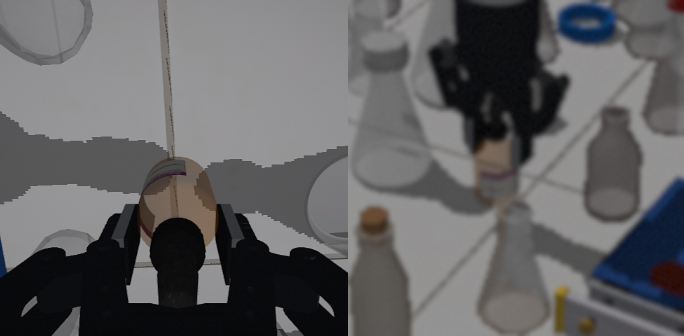

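The bottle is held upright and off the bench (about 1.1 N of weight added). I raise it clear of the small flask and carry it over the tray's free half.

Call:
{"fn": "play_rows", "kwargs": {
  "series": [
    [[0,0,0,0,0,-1.5,0.8],[0,0,0,0,0,-2.5,0.8],[0,0,0,0,0,-3,0.8],[0,0,0,0,0,-3,0.8],[0,0,0,0,0,-2,0.8],[0,0,0,0,0,-1,0.8],[0,0,0,-0.3,-1.2,0,0.8],[0,0,0,-0.6,-2.3,0,0.8],[0,0,0,-0.6,-2.5,0,0.8],[0,0,0,-0.6,-2.5,0,0.8],[0,0,0,-0.6,-2.5,0,0.8],[0,0,0,-0.6,-2.5,0,0.8],[0,0,0,-0.6,-2.5,0,0.8],[0,0,0,-0.5,-1.9,0,0.8],[0,0,0,-0.3,-1.0,0,0.8],[0,0,0,0,0,0,0.8],[0,0,0,0,0,0,0.8]]
  ]
}}

```text
t: 19.32
ee_pos: [0.4195, -0.1577, 0.2205]
tcp_rot: [[0.05, 0.999, 0.002], [0.999, -0.05, 0.0], [0.0, 0.002, -1.0]]
force: [-0.4, 0.1, -1.9]
gripper_width: 0.471
gripper_force: 25.5
```

```bash
python3 - <<'E'
from h import *
c=cam('wrist');cv2.imwrite('pics/w5.png',c['pixels'])
s=bot.read_state();print(np.round(s['qpos'],1))
d=cam('scene')
m=hsv(d);k=tray(d,(395,270));print(cv2.boundingRect(k))
H=hsv(c);r=blob(((H[...,0]<8)|(H[...,0]>172))&(H[...,1]>120)&(H[...,2]>30));u=cv2.minEnclosingCircle(r)
print('stopper',u,onz(c,u[0],.02),'tray c proj',proj(c,[[.42,-.126,.04],[.418,-.158,.004]]))
k=tray(c);P=onz(c,k[:,0],.04)[:,:2];print(P.min(0),P.max(0))
E
```

```text
[ 28.6  17.8 -16.9 128.    8.8  35.2   2.5]
(346, 255, 75, 58)
stopper ((319.78125, 104.84375), 26.168014526367188) [[ 0.41922748 -0.08201346  0.02      ]] tray c proj [[323.77703656 168.76637033]
 [323.36766386 202.06631772]]
[ 0.35990533 -0.21255584] [ 0.47759513 -0.03902956]
```

View pics/w5.png

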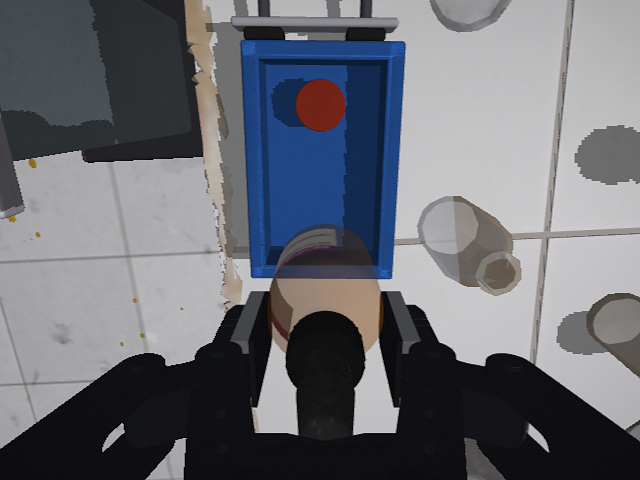

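The tray lies square against both pads (pads at cols ~265 and ~365, row 35). The stopper is at (320,105) and the free half is beneath the bottle. I lower the bottle.

Call:
{"fn": "play_rows", "kwargs": {
  "series": [
    [[0,0,0,0,0,1.5,0.8],[0,0,0,0,0,2.5,0.8],[0,0,0,0,0,2.5,0.8],[0,0,0,0,0,2.5,0.8],[0,0,0,0,0,2.5,0.8],[0,0,0,0,0,1.5,0.8],[0,0,0,0,0,1,0.8],[0,0,0,0,0,0.6,0.8],[0,0,0,0,0,0.4,0.8],[0,0,0,0,0,0,0.8],[0,0,0,0,0,0,0.8]]
  ]
}}

```text
t: 20.8
ee_pos: [0.4185, -0.1579, 0.0706]
tcp_rot: [[0.05, 0.999, 0.001], [0.999, -0.05, -0.0], [-0.0, 0.001, -1.0]]
force: [-0.6, 0.9, -1.0]
gripper_width: 0.465
gripper_force: 25.5
```

Call:
{"fn": "play_rows", "kwargs": {
  "series": [
    [[0,0,0,0,0,0.2,0.8],[0,0,0,0,0,0.1,0.8],[0,0,0,0,0,0.05,0.8],[0,0,0,0,0,0,0.8]]
  ]
}}

```text
t: 21.3
ee_pos: [0.4183, -0.1578, 0.0668]
tcp_rot: [[0.05, 0.999, -0.0], [0.999, -0.05, 0.0], [0.0, -0.0, -1.0]]
force: [-0.5, -0.4, -1.1]
gripper_width: 0.469
gripper_force: 25.5
```

Call:
{"fn": "play_rows", "kwargs": {
  "series": [
    [[0,0,0,0,0,0.1,0.8],[0,0,0,0,0,0.05,0.8],[0,0,0,0,0,0,0.8]]
  ]
}}

```text
t: 21.68
ee_pos: [0.4183, -0.1578, 0.0653]
tcp_rot: [[0.05, 0.999, -0.0], [0.999, -0.05, 0.0], [0.0, -0.0, -1.0]]
force: [-0.2, 0.2, -0.2]
gripper_width: 0.471
gripper_force: 25.5
```

Call:
{"fn": "play_rows", "kwargs": {
  "series": [
    [[0,0,0,0,0,0.05,0.8],[0,0,0,0,0,0.05,0.8],[0,0,0,0,0,0,0.8]]
  ]
}}

```text
t: 22.05
ee_pos: [0.4183, -0.1579, 0.0645]
tcp_rot: [[0.05, 0.999, 0.0], [0.999, -0.05, -0.0], [-0.0, 0.0, -1.0]]
force: [-0.4, -0.3, 1.8]
gripper_width: 0.466
gripper_force: 25.8
```

It has touched down (Fz changed sign). I release slowly and then rise.

Call:
{"fn": "play_rows", "kwargs": {
  "series": [
    [[0,0,0,0,0,0,0.56],[0,0,0,0,0,0,0.53],[0,0,0,0,0,0,0.5],[0,0,0,0,0,0,0.46],[0,0,0,0,0,0,0.42],[0,0,0,0,0,0,0.38],[0,0,0,0,0,0,0.32],[0,0,0,0,0,0,0.3],[0,0,0,0,0,0,0.3]]
  ],
  "newtons": 20
}}

```text
t: 23.18
ee_pos: [0.4183, -0.1578, 0.0643]
tcp_rot: [[0.05, 0.999, 0.0], [0.999, -0.05, -0.0], [-0.0, 0.0, -1.0]]
force: [-0.8, 0.0, -0.7]
gripper_width: 0.704
gripper_force: 0.0
```

```bash
python3 st.py; python3 pose.py t6
```

```text
t 23.175
ee_pos [0.4183, -0.1578, 0.0643]
tcp_rot [[0.0501, 0.9987, 0.0], [0.9987, -0.0501, -0.0], [-0.0, 0.0, -1.0]]
force [-0.7756, 0.0263, -0.6963]
moment [-0.0106, -0.0003, -0.0353]
gripper_width 0.704
qpos [19.899, 34.7669, -6.7054, 133.9595, 18.5749, 12.0673, -6.6793]
23.175 [ 0.4183 -0.1578  0.0643] F [-0.78  0.03 -0.7 ] M [-0.01 -0.   -0.04]
tray ((0.4210816025733948, -0.09429135918617249), (0.10623746365308762, 0.10763746500015259), 86.62406158447266) [[0.36419999599456787, -0.14409999549388885], [0.4717000126838684, -0.15049999952316284], [0.4778999984264374, -0.04439999908208847], [0.37049999833106995, -0.038100000470876694]]
```

Released, and the tray's fence end hasn't moved. I rise straight up, move off to the right and look.

Call:
{"fn": "play_rows", "kwargs": {
  "series": [
    [[0,0,0,0,0,-0.8,0.3],[0,0,0,0,0,-1.5,0.3],[0,0,0,0,0,-2.5,0.3],[0,0,0,0,0,-3.5,0.3],[0,0,0,0,0,-3.5,0.3],[0,0,0,0,0,-3.5,0.3],[0,0,0,0,0,-2.5,0.3],[0,0,0,-3,0,0,0.3],[0,0,0,-4,0,0,0.3],[0,0,0,-4,0,0,0.3],[0,0,0,-4,0,0,0.3],[0,0,0,-3,0,0,0.3],[0,0,0,0,0,0,0.3],[0,0,0,0,0,0,0.3]]
  ]
}}

```text
t: 24.98
ee_pos: [0.409, -0.3365, 0.2424]
tcp_rot: [[0.049, 0.999, -0.0], [0.999, -0.049, 0.001], [0.001, -0.0, -1.0]]
force: [0.1, 0.1, -0.3]
gripper_width: 0.696
gripper_force: 0.0
```

```bash
python3 pose.py t7; python3 - <<'E'
from h import *
d=cam('scene')['pixels'][180:400,280:500];a=cv2.imread('pics/t7.png')
cv2.imwrite('pics/f.png',np.hstack([cv2.resize(a,(474,360)),cv2.resize(d,(324,360))[:,:324]]))
E
```

```text
24.975 [ 0.409  -0.3365  0.2424] F [ 0.11  0.1  -0.33] M [-0.   -0.01 -0.03]
tray ((0.4192360043525696, -0.1256539225578308), (0.1691792607307434, 0.10787598043680191), 86.72808074951172) [[0.36059999465942383, -0.2070000022649765], [0.4683000147342682, -0.21320000290870667], [0.4778999984264374, -0.04430000111460686], [0.3702000081539154, -0.038100000470876694]]
```

View pics/f.png

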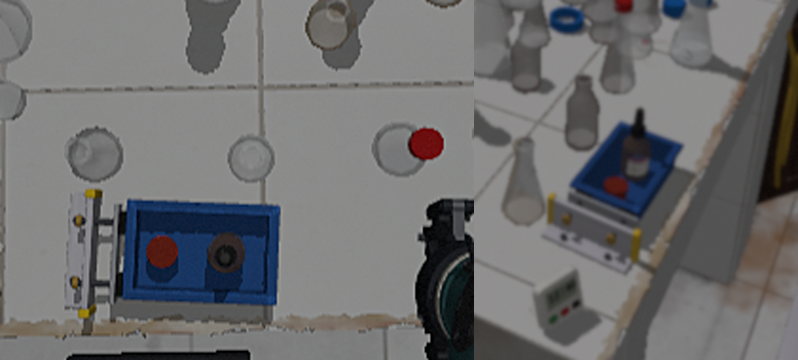

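The final view shows the tray square against both pads, in the same pose as when it was pressed. The bottle stands upright at (225,252) beside the stopper at (162,251). The timer and flasks are untouched.

```bash
python3 -c "
from plant import bot
print(bot.sign_off())"
```

```text
the job is handed in; nothing more can be done
None
```

I handed the job in at about 25 s: the tray sits square against both pads, about 5 mm off centre, after a lean of about 10 N on them. The bottle stands upright on the tray's floor beside the stopper, and the last pictures show the timer and the flasks in view undisturbed.

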